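# Turn the ingredient carousel so the tall jar faces front

## Task

Turn the ingredient carousel by pushing its rim pegs with a fingertip until the tall jar stands at the front, straight in line with the tongue that sticks out from the carousel's foot, then take the hand away. Only push: do not touch, lift or tip the jars and the tub riding on it, keep them where they stand on the disc, and leave the mug, the tape roll and the other jar on the table alone.

Things in the scene. Friction and masses are not known exactly. Their poses are not given: they have to be found in the camera images.
- foot: Fixed dark steel foot of the carousel, 190 mm across, 30 mm high. Origin on the table under the carousel's axis. A flat tongue, 34 mm wide, 12 mm high, round-ended, sticks out along the foot's own -x axis, 42 mm beyond the disc's edge: this direction is the front. It points roughly towards the robot, up to 35 degrees to either side.
- tongue_tip (a point): The outer end of the tongue, on its upper face, 187 mm from the carousel's axis and 12 mm above the table.
- turntable: The turning disc: steel, 290 mm diameter, 16 mm thick, upper face 50 mm above the table. It turns endlessly both ways about its vertical axis, with light friction (0.14 N m, about 1 N at the pegs) that stops it once let go. Origin on the axis at the disc's underside, 34 mm above the table; its axes turn with it.
- first_peg (a point): Top centre of one of six alike upright dark steel pegs on the rim, 16 mm diameter, 40 mm high (tops 90 mm above the table), 130 mm from the axis, 60 degrees apart. This one stands on the disc's own +x axis.
- tall_jar: The tall jar, loose on the disc: white, round, red lid, 58 mm diameter, 108 mm high, the tallest thing on the disc (top 158 mm above the table). Origin at the centre of its underside, about 62 mm from the disc's axis, towards the disc's own +x peg.
- squat_jar: A squat round white jar with a red lid, loose on the disc: 60 mm diameter, 62 mm high. Origin at the centre of its underside, about 62 mm from the disc's axis.
- square_tub: A square white tub with a red lid, loose on the disc: 51 mm wide, 58 mm high. Origin at the centre of its underside, about 62 mm from the disc's axis.
- mug: Steel mug, loose on the table beside the carousel: 72 mm diameter, 85 mm high, handle on its own +y side. Origin at the centre of its underside. Not to be moved.
- tape_roll: Cardboard-coloured roll lying flat on the table beside the carousel: 100 mm diameter, 48 mm high. Origin at the centre of its underside. Not to be moved.
- side_jar: A white jar with a red lid standing on the table beside the carousel, not on it: 72 mm diameter, 90 mm high. Origin at the centre of its underside. Not to be moved.
There are look-alikes about, which are no part of the job. Leave any green or turquoise look-alike of the squat_jar alone.

How it is judged:
At the end, for the whole second after the job is handed in: The tall jar's centre is on the front side of the carousel, within 12 mm (about 11 degrees) to either side of the middle line of the tongue; it and the other two containers still stand upright at their places on the disc (within about 15 mm), and the disc is at rest (y of tall_jar in the frame of foot between -0.012 and 0.012 m and x of tall_jar in the frame of foot below -0.045 m and y of tall_jar in the frame of turntable between -0.015 and 0.015 m and x of tall_jar in the frame of turntable between 0.045 and 0.08 m and horizontal distance between squat_jar and turntable between 0.045 and 0.08 m and horizontal distance between square_tub and turntable between 0.045 and 0.08 m and angle between each of tall_jar, squat_jar, square_tub's own z axis and vertical below 0.1 rad and height (world z) of tall_jar between 0.045 and 0.056 m and angular speed of turntable below 0.05 rad/s and linear speed of tall_jar below 0.02 m/s); the robot touches nothing.
It fails at once if the robot touched a jar or the tub on the disc (contact force between any of the fingers, the arm and tall_jar above 1 N or contact force between any of the fingers, the arm and squat_jar above 1 N or contact force between any of the fingers, the arm and square_tub above 1 N).
It fails at once if a jar or the tub on the disc was lifted (height (world z) of any of tall_jar, squat_jar, square_tub above 0.07 m).
It fails at once if a jar or the tub on the disc was tipped (angle between any of tall_jar, squat_jar, square_tub's own z axis and vertical above 0.35 rad).
It fails at once if the mug, the tape roll or the jar on the table was moved (distance of any of mug, tape_roll, side_jar from where it was at the start of the episode above 0.015 m).
It also fails if it takes over 58 s, if anything falls off the work surface, if the arm or the gripper's body presses on something with over 40 N, if the wrist force passes 120 N, or if a joint passes its speed limit or range.

## Robot

A 7-joint arm with a two-finger parallel gripper is mounted at the origin on the work surface. World frame = base frame: x ahead of the robot, y to its left, z up, the work surface at z = 0. Lengths are in m, angles in rad, forces in N, time in s.
With the tool pointing down it reaches from about 0.35 to 0.9 m from the base axis. Payload 8.1 kg.
Tool frame: the origin (TCP) lies on the centre line of the jaws, within the pads' length; the fingertips stand 14 mm ahead of it and the grasp point (between the pads) lies 5 mm behind it; z points along the fingers, y is the direction in which the jaws open and shut (so a half turn about z gives the same grasp; the last joint's range is limited). The gripper opens to 92 mm and grips with 3 to 60 N. Pads are 19 mm wide; open, the fingers measure 130 mm over their backs; the gripper's body (75 mm by 190 mm) begins 47 mm behind the grasp point.
Start: joints at [-1.446, 0.434, 0.025, 1.573, -0.012, 1.134, -0.075], TCP at [0.141, 0.609, 0.204] pointing down, gripper open.
Joint ranges: [-2.62, 2.62], [-0.44, 2.09], [-1.27, 1.32], [0.08, 2.57], [-1.32, 4.46], [0.12, 2], [-2.74, 2.74]. Speed limits (rad/s): [2.22, 2.22, 3.01, 3.01, 3.14, 3.14, 3.14].

## Interface

Orientations are given as a rotation vector (axis times angle).
In Python, from cell import arm, optics gives the robot as it stands.
- The arm moves only by the shell command python3 -m creep 'ROWS' [FORCE]. ROWS is JSON, a list of rows, each an object with "translation": the shift along the tool's x, y, z in m, a list of three; "rot": the turn, a rotation vector about the tool's x, y, z in degrees, a list of three; "jaw": the finger opening in m, from 0 to 0.0918. In form: [{"translation": [x, y, z], "rot": [wx, wy, wz], "jaw": jaw}, ...]. A call has 1 to 12 rows; each row shifts and turns the commanded pose from where the row before left it, along the tool's axes as they then stand; what a row does not reach is not made up. A row lasts 1/12 s, in which the tool goes at most 41.7 mm and 7.16 degrees, less where a joint would pass 70% of its speed; a pose out of reach is approached as far as the arm can. A call is refused whole if a number of a shift passes 0.0417 or a number of a turn 7.16, either way. A call with a gripper value outside its range is refused whole. The fingers move at their own pace and stop on an object; FORCE is the grip in N (left out, the last holds). Time passes only in rows, so rows that do not move let the fingers close. It gives the time, the measured TCP pose, the force and the opening at its end, in the units of the state.
- arm.observe(): the state, without advancing time (a new reading comes with each control period).
- optics.get_image(name): name is "scene" or "top"; returns the picture (400x640x3 uint8, red, green, blue); there is no depth.
- optics.camera_info(name): a dict with "fx", "fy", "cx", "cy" (pixels), "R" (3x3) and "t" (3): a world point X has camera coordinates R X + t. Camera axes: x right, y down, z forward; pixel columns grow to the right and rows downward; lengths in m; the calibration is good to about 2 mm. A picture is of the moment at which its call begins. camera_info takes no time and is no camera call.
- arm.sign_off(): hands the job in, once; it reports no verdict.
Trained networks look in the newest picture that a camera, given by its name, has taken for a name from the list of things; names that differ only in an ending like _2 or _b are one class to them, and where a whole thing is asked for, a point or a joint stands for the part that bears it (a point fixed in the world has none). Each returns a list of dicts, best first, with "score" (0 to 1); they miss things now and then, are a little off and sometimes report something else, mostly with a low value. They report only what shows in the picture. A call takes as long as a camera call. They do not tell look-alikes from the thing itself.
- optics.boxes_of(camera, thing): "location" ([column, row] in pixels, amid what is visible of it).
- optics.pinpoint(camera, thing): "location" ([column, row] in pixels: a listed point, or the origin of a listed thing).
The state is a dict: "clock": time; "joints": joint angles; "dq": joint speeds; "joint_efforts": joint torques, N m; "position": TCP position; "ee_rot": TCP orientation; "force": force on the tool from outside, world axes, zero at the start; "ft_torque": the same for the moment, N m; "width": opening from 0.0 (shut) to 1.0 (fully open).
Only numpy, scipy, OpenCV 4.12 (cv2) and the standard library are available. Lean on these libraries where they do the work, as an engineer would, in place of code of your own. Each camera call takes 0.05 s, during which the arm holds its last target.

## Working session

There is one attempt and no reset: what is moved stays moved. The work goes in short steps, Python scripts to look and compute and a shell command to move; the robot and the scene stay as the last step left them, time stands still between calls to the robot, and variables do not carry over. Pictures are saved under pics/ and viewed, and the job is handed in when it is done.

```bash
mkdir -p pics; ls; cat > h.py <<'E'
import numpy as np,cv2
from cell import arm,optics
def snap(c,n):
    im=optics.get_image(c); cv2.imwrite(f'pics/{n}.png',im[:,:,::-1]); return im
def ray(c,p,z):
    k=optics.camera_info(c);R=np.array(k['R']);t=np.array(k['t'])
    o=-R.T@t; d=R.T@np.array([(p[0]-k['cx'])/k['fx'],(p[1]-k['cy'])/k['fy'],1])
    return (o+d*(z-o[2])/d[2])
def proj(c,X):
    k=optics.camera_info(c);x=np.array(k['R'])@np.array(X)+k['t'];return np.array([k['fx']*x[0]/x[2]+k['cx'],k['fy']*x[1]/x[2]+k['cy']])
E
python3 - <<'E'
from h import *
snap('top','t0');snap('scene','s0')
Z=dict(foot=0,tongue_tip=.012,turntable=.034,first_peg=.09,tall_jar=.05,squat_jar=.05,square_tub=.05,mug=0,tape_roll=0,side_jar=0)
for c in ['top','scene']:
  print(c,-np.array(optics.camera_info(c)['R']).T@optics.camera_info(c)['t'])
  for n,z in Z.items():
    for r in optics.pinpoint(c,n)[:6]: print(n,round(r['score'],2),np.round(r['location']),np.round(ray(c,r['location'],z),3)[:2])
s=arm.observe();print(s)
E
```

```text
pics
top [0.33574012 0.03579452 1.03381534]
tongue_tip 0.74 [329. 269.] [0.383 0.022]
turntable 0.68 [313. 201.] [0.554 0.069]
first_peg 0.86 [261. 220.] [0.491 0.19 ]
tall_jar 0.68 [287. 212.] [0.521 0.134]
squat_jar 0.93 [413. 282.] [ 0.358 -0.184]
squat_jar 0.89 [331. 209.] [0.532 0.022]
squat_jar 0.78 [262. 301.] [0.299 0.18 ]
square_tub 0.77 [310. 174.] [0.621 0.081]
mug 0.59 [205. 215.] [0.513 0.355]
tape_roll 0.78 [412. 175.] [ 0.647 -0.195]
side_jar 0.72 [425. 235.] [ 0.482 -0.227]
scene [1.27504857 0.26509652 1.03364121]
tongue_tip 0.39 [428. 239.] [0.517 0.345]
tongue_tip 0.27 [316. 207.] [0.509 0.005]
turntable 0.78 [336. 222.] [0.56  0.083]
first_peg 0.93 [381. 201.] [0.487 0.192]
tall_jar 0.66 [354. 214.] [0.527 0.127]
squat_jar 0.95 [388. 174.] [0.342 0.186]
squat_jar 0.77 [271. 162.] [ 0.408 -0.178]
squat_jar 0.57 [317. 208.] [0.54  0.019]
square_tub 0.74 [334. 224.] [0.578 0.082]
square_tub 0.73 [239. 226.] [ 0.668 -0.17 ]
square_tub 0.62 [330. 234.] [0.613 0.08 ]
mug 0.6 [425. 239.] [0.511 0.338]
tape_roll 0.76 [238. 227.] [ 0.641 -0.191]
side_jar 0.89 [251. 186.] [ 0.482 -0.22 ]
{'clock': 1.1, 'joints': array([-1.44558929,  0.43446471,  0.02497979,  1.57324456, -0.01161935,
        1.13400891, -0.07505129]), 'dq': array([-2.96761642e-04, -2.98895002e-03,  1.37940699e-03, -1.19196891e-03,
       -5.06429963e-05,  3.26859174e-04, -9.51575019e-05]), 'joint_efforts': array([ 4.85557894e-05, -6.67674780e+01,  9.83894952e-01, -3.14813519e+01,
       -6.07418781e-02,  3.22655321e-02,  1.07310692e-05]), 'position': array([0.1411581 , 0.60883679, 0.20354627]), 'ee_rot': array([-3.57104950e-01, -3.12121646e+00, -3.13621733e-05]), 'force': array([-0.03433273,  0.45892267, -0.32040019]), 'ft_torque': array([-0.0040281 ,  0.04485246,  0.01837411]), 'width': 1.000790233506829}
```

```bash
python3 - <<'E'
import cv2
t=cv2.imread('pics/t0.png');s=cv2.imread('pics/s0.png')
cv2.imwrite('pics/t0c.png',cv2.resize(t[110:330,170:450],None,fx=2.7,fy=2.7))
cv2.imwrite('pics/s0c.png',cv2.resize(s[100:320,200:480],None,fx=2.7,fy=2.7))
E
```

```text
(no output)
```

View pics/t0c.png

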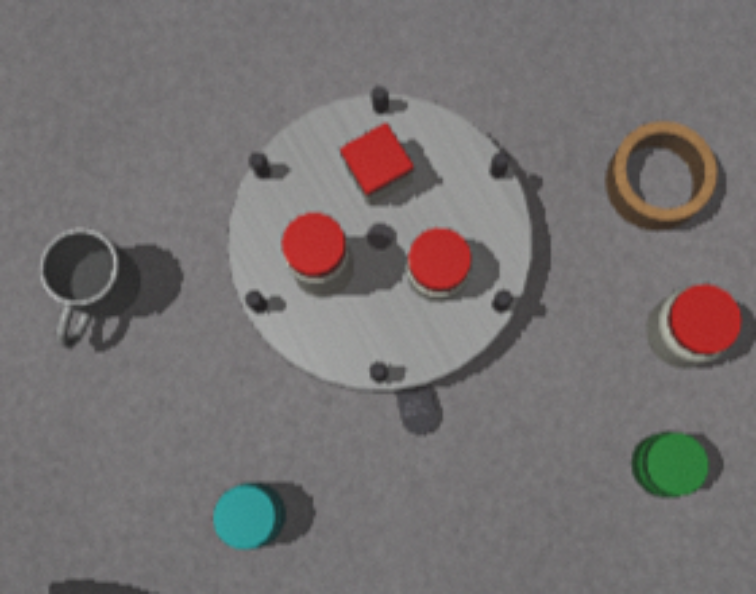

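View pics/s0c.png

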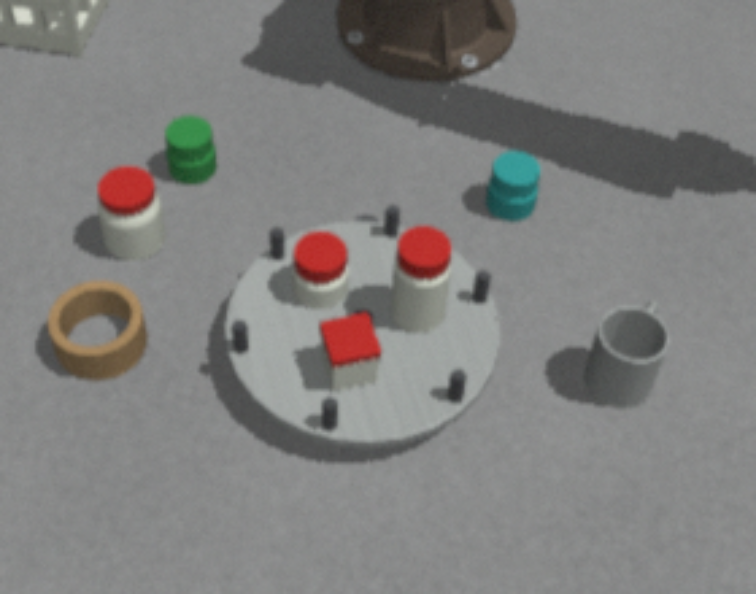

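View pics/t0.png

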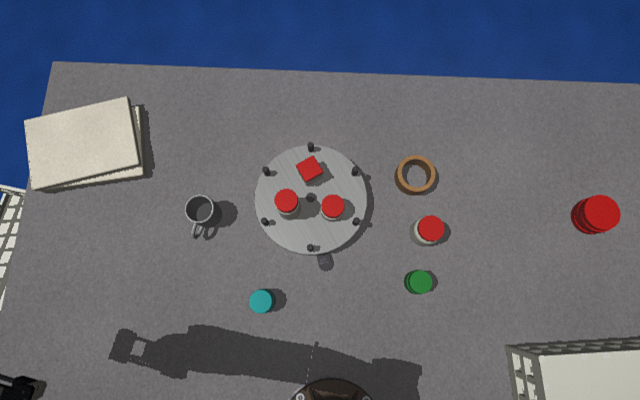

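Candidates in the top view:
- Tall jar at (286,201): it leans most and is tallest in the scene view, at (354,214).
- Squat jar on the disc at (332,206).
- Side jar on the table at (430,229).
- Look-alikes to leave alone: green at (419,281), turquoise at (261,301), and a big red one far right at (597,214).

The tongue is at (324,261). Next I'll fit the geometry.

```bash
cat > fit.py <<'E'
from h import *
from scipy.optimize import least_squares
E
python3 - <<'E'
from fit import *
cl=np.array([(380,93),(258,157),(500,157),(254,298),(503,297),(378,370)])/2.7+[170,110]
P=np.array([ray('top',p,.09)[:2] for p in cl]);print(P.round(3))
ang0=np.arctan2(*(P-P.mean(0)).T[::-1])
k=np.round((ang0-ang0[3])/np.radians(60))
f=lambda q:(P-(q[:2]+.13*np.c_[np.cos(q[2]+k*np.pi/3),np.sin(q[2]+k*np.pi/3)])).ravel()
r=least_squares(f,[*P.mean(0),ang0[3]]);print(r.x[:2],np.degrees(r.x[2]),np.abs(r.fun).max())
c=r.x[:2]
im=cv2.imread('pics/t0.png');ims=cv2.imread('pics/s0.png')
S=3
a=cv2.resize(im,None,fx=S,fy=S,interpolation=cv2.INTER_CUBIC);b=cv2.resize(ims,None,fx=S,fy=S,interpolation=cv2.INTER_CUBIC)
for cam,i in(('top',a),('scene',b)):
  def d(X,col,rad=2):
    p=proj(cam,X)*S+1;cv2.circle(i,tuple(int(v) for v in p),rad,col,-1)
  for j in range(6):
    t=r.x[2]+j*np.pi/3
    for z in(.05,.09): d([c[0]+.13*np.cos(t),c[1]+.13*np.sin(t),z],(0,255,0) if z>.06 else (255,0,255))
  for t in np.arange(0,6.28,.1): d([c[0]+.145*np.cos(t),c[1]+.145*np.sin(t),.05],(0,255,255),1)
  for fa in np.radians([194,197,200]): d([c[0]+.187*np.cos(fa),c[1]+.187*np.sin(fa),.012],(255,255,0),2)
  t=r.x[2]
  for z in (.05,.158):
    for e in np.arange(0,6.28,.2):d([c[0]+.062*np.cos(t)+.029*np.cos(e),c[1]+.062*np.sin(t)+.029*np.sin(e),z],(255,0,0),1)
cv2.imwrite('pics/ov_t.png',a[380:850,700:1150]);cv2.imwrite('pics/ov_s.png',b[480:850,780:1240])
E
```

```text
[[ 0.688  0.08 ]
 [ 0.621  0.19 ]
 [ 0.63  -0.033]
 [ 0.489  0.184]
 [ 0.5   -0.039]
 [ 0.43   0.07 ]]
[0.55973701 0.07516004] 122.4345702414833 0.001470517449274733
```

View pics/ov_t.png

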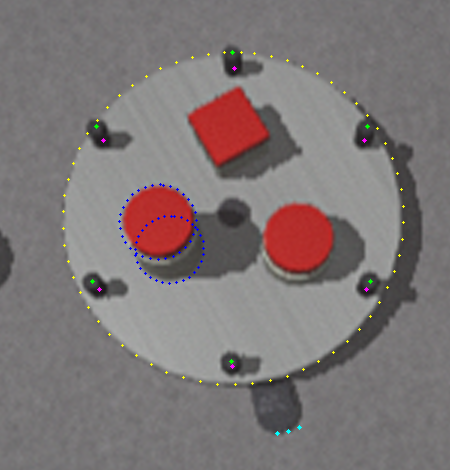

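View pics/ov_s.png

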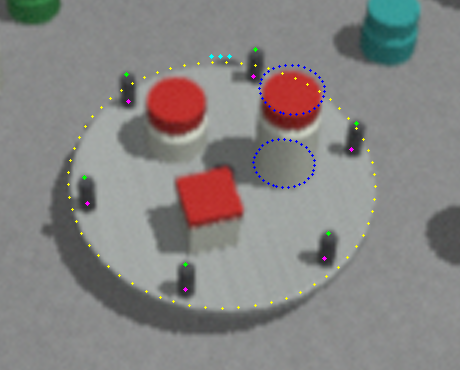

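```bash
python3 - <<'E'
from fit import *
im=cv2.imread('pics/t0.png')
S=10
cv2.imwrite('pics/tong.png',cv2.resize(im[240:280,290:350],None,fx=S,fy=S,interpolation=cv2.INTER_CUBIC))
g=im[:,:,:].astype(int).sum(2)
for r in range(250,272): print(r,g[r,312:338])
E
```

```text
250 [145 221 242 252 243 248 262 363 466 464 457 461 446 454 465 461 455 406
 358 296 249 206 195 194 207 204]
251 [329 268 269 363 383 365 373 463 473 474 461 457 453 431 411 405 350 280
 200 182 198 194 191 211 213 204]
252 [469 391 394 474 478 465 464 472 453 421 404 383 344 312 277 249 176 156
 198 210 210 199 199 197 205 285]
253 [455 447 456 465 424 410 378 349 313 273 247 212 149 149 137 139 165 158
 199 284 308 305 299 287 295 345]
254 [322 321 340 322 284 245 204 150 145 149 140 128 131 167 172 179 201 184
 206 296 370 367 369 359 364 363]
255 [269 266 279 268 193 168 171 173 181 177 181 182 182 213 217 212 207 196
 190 210 350 369 367 368 357 348]
256 [360 349 359 357 295 216 211 224 223 221 219 226 223 223 209 221 215 205
 164 204 343 371 374 366 344 347]
257 [352 365 358 364 358 243 219 224 219 232 238 244 231 231 220 212 223 208
 161 204 295 369 364 352 345 337]
258 [357 364 369 378 358 261 214 216 214 237 232 255 264 257 225 227 216 209
 178 203 226 351 355 352 361 341]
259 [358 366 366 363 351 271 227 223 260 281 237 252 262 263 225 228 220 222
 191 195 213 358 369 369
[... 641 characters left out ...]

 216 218 190 215 344 362 358 362]
266 [355 360 362 368 361 362 371 242 209 211 221 211 221 225 210 223 217 228
 224 206 203 283 360 363 363 355]
267 [350 360 358 362 366 371 360 273 219 217 216 219 218 227 227 224 217 214
 212 199 215 355 372 368 363 344]
268 [346 356 353 366 357 365 369 327 269 221 216 222 212 215 215 216 220 193
 203 208 283 372 367 355 346 341]
269 [351 358 358 357 352 350 373 371 323 251 216 220 208 210 227 210 221 184
 201 285 340 367 359 352 352 342]
270 [348 356 350 351 349 355 364 379 360 322 295 273 224 213 236 201 285 291
 292 355 345 356 362 364 355 346]
271 [343 353 354 356 352 356 367 366 355 351 366 339 294 305 325 287 361 372
 374 365 361 356 353 367 358 365]
```

View pics/tong.png

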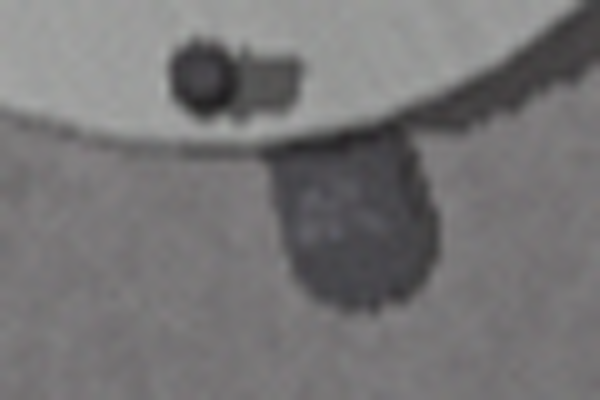

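```bash
python3 - <<'E'
from fit import *
L=[(316.1,256),(316.5,258),(316.85,260),(317.4,262),(317.9,264)]
P=np.array([ray('top',(u,v),.012)[:2] for u,v in L]);print(P.round(4))
c=np.array([.558,.076])
# front angle such that left edge points lie 17 mm to the side (+y side): solve
for p in P:
    d=p-c;r=np.hypot(*d);print(np.degrees(np.arctan2(d[1],d[0]))%360+np.degrees(np.arcsin(.017/r)))
d=P[-1]-P[0];print(np.degrees(np.arctan2(d[1],d[0]))%360)
d=ray('top',(325,271),.006)[:2]-c;print(d,np.hypot(*d),np.degrees(np.arctan2(d[1],d[0]))%360)
for p in [(413.3/1,0)]:pass
j=ray('top',((700+158)/3-.3,(380+220)/3-.3),.158)[:2]-c;print('jar',j,np.hypot(*j),np.degrees(np.arctan2(j[1],j[0])))
E
```

```text
[[0.415  0.0557]
 [0.41   0.0545]
 [0.4049 0.0534]
 [0.3999 0.0517]
 [0.3949 0.0502]]
194.8294924940208
194.79759191089576
194.7212251635568
194.8304480638427
194.88887274622888
195.29620757005864
[-0.17980414 -0.04468162] 0.18527270345324845 193.95541449513698
jar [-0.03007863  0.0515704 ] 0.0597011716632951 120.25303701156136
```

Front is at about 195°, the jar and first peg at about 121°, so the disc has to turn about +74° counter-clockwise. I'll push the peg at 242° from behind, with the tall jar far from the hand. First I close the gripper and travel high.

```bash
R='x'; python3 -m creep '[{"translation":[-0.0184,-0.0221,0],"rot":[0,0,0],"jaw":0},{"translation":[-0.0184,-0.0221,0],"rot":[0,0,0],"jaw":0},{"translation":[-0.0184,-0.0221,0],"rot":[0,0,0],"jaw":0},{"translation":[-0.0184,-0.0221,0],"rot":[0,0,0],"jaw":0},{"translation":[-0.0184,-0.0221,0],"rot":[0,0,0],"jaw":0},{"translation":[-0.0184,-0.0221,0],"rot":[0,0,0],"jaw":0},{"translation":[-0.0184,-0.0221,0],"rot":[0,0,0],"jaw":0},{"translation":[-0.0184,-0.0221,0],"rot":[0,0,0],"jaw":0},{"translation":[-0.0184,-0.0221,0],"rot":[0,0,0],"jaw":0},{"translation":[-0.0184,-0.0221,0],"rot":[0,0,0],"jaw":0},{"translation":[-0.0184,-0.0221,0],"rot":[0,0,0],"jaw":0},{"translation":[-0.0184,-0.0221,0],"rot":[0,0,0],"jaw":0}]' 10
```

```text
clock: 2.1
position: [0.2968, 0.2994, 0.2037]
ee_rot: [0.357, 3.121, 0.001]
force: [0.9, 1.1, -1.2]
width: 0.178
```

```bash
python3 -m creep '[{"translation":[-0.0184,-0.0221,0],"rot":[0,0,0],"jaw":0},{"translation":[-0.0184,-0.0221,0],"rot":[0,0,0],"jaw":0},{"translation":[-0.0184,-0.0221,0],"rot":[0,0,0],"jaw":0},{"translation":[-0.0184,-0.0221,0],"rot":[0,0,0],"jaw":0},{"translation":[-0.0184,-0.0221,0],"rot":[0,0,0],"jaw":0},{"translation":[-0.0184,-0.0221,0],"rot":[0,0,0],"jaw":0},{"translation":[-0.0184,-0.0221,0],"rot":[0,0,0],"jaw":0},{"translation":[-0.0184,-0.0221,0],"rot":[0,0,0],"jaw":0},{"translation":[-0.0184,-0.0221,0],"rot":[0,0,0],"jaw":0},{"translation":[-0.0184,-0.0221,0],"rot":[0,0,0],"jaw":0},{"translation":[-0.0184,-0.0221,0],"rot":[0,0,0],"jaw":0},{"translation":[-0.0184,-0.0221,0],"rot":[0,0,0],"jaw":0}]'
python3 -m creep '[{"translation":[0,0,0],"rot":[0,0,7.1],"jaw":0},{"translation":[0,0,0],"rot":[0,0,7.1],"jaw":0},{"translation":[0,0,0],"rot":[0,0,7.1],"jaw":0},{"translation":[0,0,0],"rot":[0,0,7.1],"jaw":0},{"translation":[0,0,0],"rot":[0,0,7.1],"jaw":0},{"translation":[0,0,0],"rot":[0,0,7.1],"jaw":0},{"translation":[0,0,0],"rot":[0,0,7.1],"jaw":0},{"translation":[0,0,0],"rot":[0,0,7.1],"jaw":0},{"translation":[0,0,0],"rot":[0,0,7.1],"jaw":0},{"translation":[0,0,0],"rot":[0,0,7.1],"jaw":0},{"translation":[0,0,0],"rot":[0,0,7.1],"jaw":0},{"translation":[0,0,0],"rot":[0,0,7.1],"jaw":0}]'
python3 -m creep '[{"translation":[0,0,0],"rot":[0,0,7.1],"jaw":0},{"translation":[0,0,0],"rot":[0,0,7.1],"jaw":0},{"translation":[0,0,0],"rot":[0,0,7.1],"jaw":0},{"translation":[0,0,0],"rot":[0,0,7.1],"jaw":0},{"translation":[0,0,0],"rot":[0,0,7.1],"jaw":0},{"translation":[0,0,0],"rot":[0,0,7.1],"jaw":0},{"translation":[0,0,0],"rot":[0,0,0],"jaw":0},{"translation":[0,0,0],"rot":[0,0,0],"jaw":0}]'
cat >> h.py <<'E'
from scipy.spatial.transform import Rotation as Ro
C=np.array([.558,.076])
def st():
    s=arm.observe();M=Ro.from_rotvec(s['ee_rot']).as_matrix();d=s['position'][:2]-C
    print('t',round(s['clock'],2),'pos',s['position'].round(4),'yaw_y',np.degrees(np.arctan2(M[1,1],M[0,1])).round(1),'yaw_x',np.degrees(np.arctan2(M[1,0],M[0,0])).round(1),'zax',M[:,2].round(3),'r',np.hypot(*d).round(4),'ang',(np.degrees(np.arctan2(d[1],d[0]))%360).round(1),'F',s['force'].round(1),'w',round(s['width'],2),'q',s['joints'].round(2))
E
python3 -c "
from h import *
st();snap('top','t1')"
```

```text
clock: 3.1
position: [0.4521, -0.0089, 0.2038]
ee_rot: [0.357, 3.121, 0.001]
force: [0.2, 1.3, -0.0]
width: 0.003
clock: 4.1
position: [0.4516, -0.0075, 0.2037]
ee_rot: [2.382, 2.049, 0.001]
force: [-1.0, 0.3, -0.2]
width: 0.004
clock: 4.77
position: [0.4516, -0.0074, 0.2036]
ee_rot: [-2.958, -1.059, -0.0]
force: [-0.2, 0.2, 0.2]
width: 0.006
t 4.77 pos [ 0.4516 -0.0074  0.2036] yaw_y -50.6 yaw_x 39.4 zax [ 0.  0. -1.] r 0.1352 ang 218.1 F [-0.2  0.2  0.2] w 0.01 q [-0.82  0.17  0.84  2.02 -0.15  1.01 -0.79]
```

View pics/t1.png

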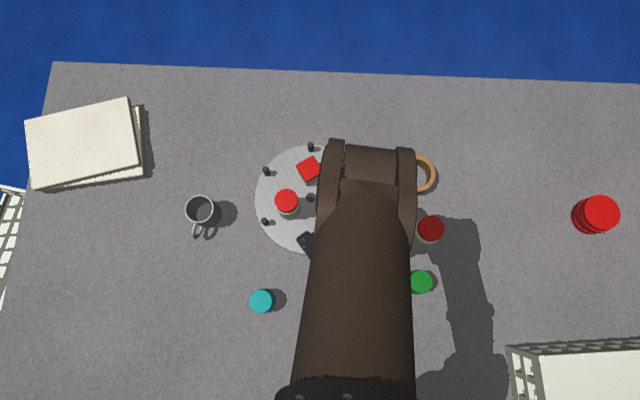

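The tall jar is clear at (286,201) and the hand is over the gap at (305,240). Now I descend.

```bash
python3 -m creep '[{"translation":[0,0,0.012],"rot":[0,0,0],"jaw":0},{"translation":[0,0,0.012],"rot":[0,0,0],"jaw":0},{"translation":[0,0,0.012],"rot":[0,0,0],"jaw":0},{"translation":[0,0,0.012],"rot":[0,0,0],"jaw":0},{"translation":[0,0,0.012],"rot":[0,0,0],"jaw":0},{"translation":[0,0,0.012],"rot":[0,0,0],"jaw":0},{"translation":[0,0,0.012],"rot":[0,0,0],"jaw":0},{"translation":[0,0,0.012],"rot":[0,0,0],"jaw":0}]'
python3 -c "
from h import *
st();im=snap('scene','s2');cv2.imwrite('pics/s2c.png',cv2.resize(im[80:300,180:460,::-1],None,fx=2.7,fy=2.7))"
```

```text
clock: 5.48
position: [0.4516, -0.0076, 0.107]
ee_rot: [-2.958, -1.058, -0.0]
force: [0.4, 0.3, 0.1]
width: 0.004
t 5.48 pos [ 0.4516 -0.0076  0.107 ] yaw_y -50.6 yaw_x 39.4 zax [ 0.  0. -1.] r 0.1352 ang 218.2 F [0.4 0.3 0.1] w 0.0 q [-0.7   0.33  0.76  2.14 -0.32  0.78 -0.62]
```

View pics/s2c.png

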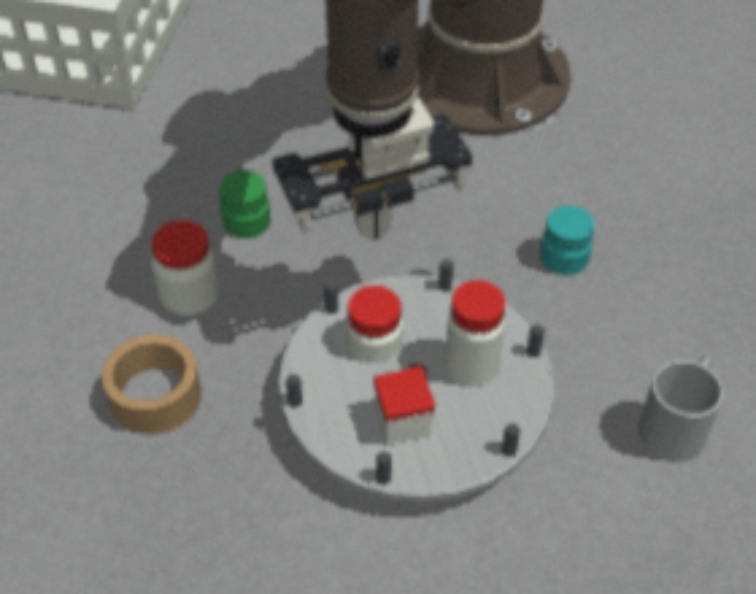

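```bash
python3 -c "
from h import *
for z in(.093,.05): print((proj('scene',[.4516,-.0076,z])-[180,80])*2.7)"
```

```text
[371.96349606 255.79028664]
[372.02809913 281.85490573]
```

```bash
python3 -c "
from h import *
im=cv2.imread('pics/s2.png');i=cv2.resize(im[110:210,260:360],None,fx=6,fy=6,interpolation=cv2.INTER_CUBIC)
for z in (.093,.107,.159):
  p=(proj('scene',[.4516,-.0076,z])-[260,110])*6;cv2.circle(i,tuple(int(v) for v in p),3,(0,255,0),-1)
cv2.imwrite('pics/s2z.png',i)"
```

```text
(no output)
```

View pics/s2z.png

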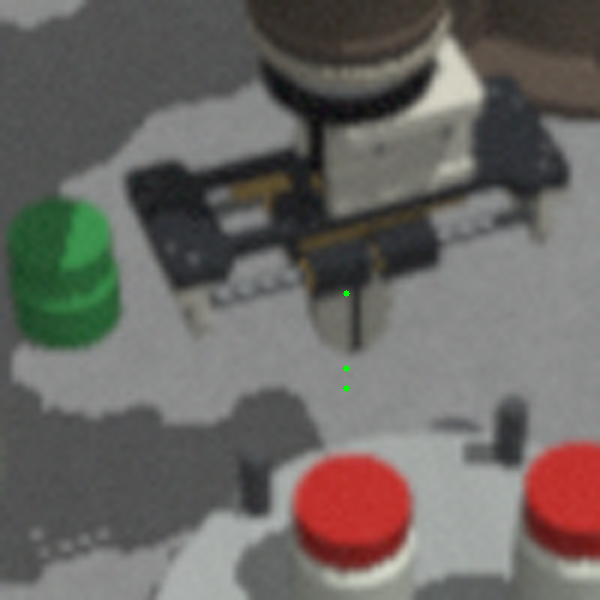

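```bash
python3 -m creep '[{"translation":[0,0,0.010],"rot":[0,0,0],"jaw":0},{"translation":[0,0,0.010],"rot":[0,0,0],"jaw":0},{"translation":[0,0,0.010],"rot":[0,0,0],"jaw":0},{"translation":[0,0,0],"rot":[0,0,0],"jaw":0}]'
python3 -c "
from h import *
st();im=snap('scene','s3')[:,:,::-1];i=cv2.resize(im[110:230,240:380],None,fx=5,fy=5,interpolation=cv2.INTER_CUBIC)
p0=arm.observe()['position']
for dz in (-.014,.0,.052):
  p=(proj('scene',p0+[0,0,dz])-[240,110])*5;cv2.circle(i,tuple(int(v) for v in p),3,(0,255,0),-1)
cv2.imwrite('pics/s3z.png',i)"
```

```text
clock: 5.87
position: [0.4506, -0.0075, 0.076]
ee_rot: [-2.959, -1.054, 0.003]
force: [-0.9, 0.2, 0.0]
width: 0.002
t 5.87 pos [ 0.4506 -0.0075  0.076 ] yaw_y -50.8 yaw_x 39.2 zax [-0.002 -0.    -1.   ] r 0.1361 ang 217.9 F [-0.9  0.2  0. ] w 0.0 q [-0.66  0.38  0.72  2.17 -0.38  0.71 -0.56]
```

View pics/s3z.png

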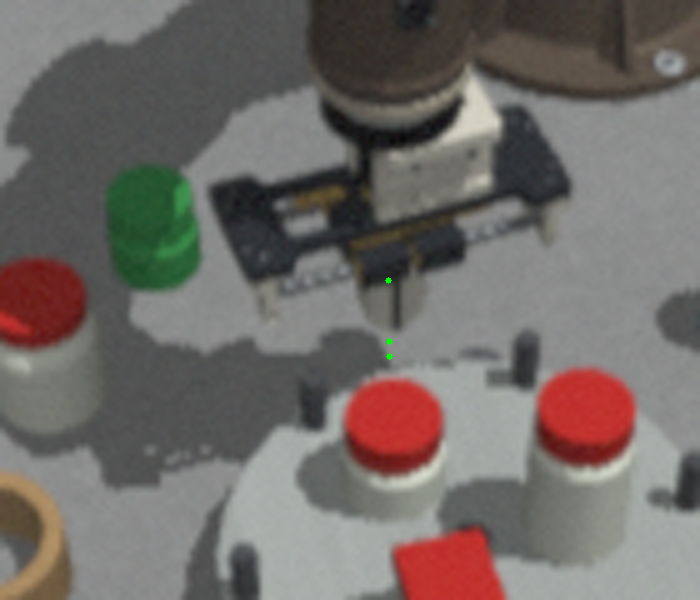

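```bash
python3 -c "
from h import *
print(optics.camera_info('scene'))
s=arm.observe();M=Ro.from_rotvec(s['ee_rot']).as_matrix();p0=s['position']
i=cv2.resize(cv2.imread('pics/s3.png')[110:230,240:380],None,fx=5,fy=5,interpolation=cv2.INTER_CUBIC)
def L(a,b,c):
  q=[tuple(int(v) for v in (proj('scene',p0+M@np.array(k))-[240,110])*5) for k in(a,b)];cv2.line(i,*q,c,1)
for z,c in((-.052,(0,255,0)),):
  for a,b in(((1,1),(1,-1)),((1,-1),(-1,-1)),((-1,-1),(-1,1)),((-1,1),(1,1))): L((a[0]*.0375,a[1]*.095,z),(b[0]*.0375,b[1]*.095,z),c)
for a,b in(((1,1),(1,-1)),((1,-1),(-1,-1)),((-1,-1),(-1,1)),((-1,1),(1,1))): L((a[0]*.0095,a[1]*.019,.014),(b[0]*.0095,b[1]*.019,.014),(255,255,0))
cv2.imwrite('pics/s3y.png',i)"
```

```text
{'fx': 432.86737097175234, 'fy': 432.86737097175234, 'cx': 320.70794143804926, 'cy': 204.038120820214, 'R': array([[-0.30858647,  0.95118942,  0.00361502],
       [ 0.74051031,  0.24261947, -0.62672185],
       [-0.59700826, -0.19072093, -0.77923466]]), 't': array([ 0.1375691 , -0.36069866,  1.61722304])}
```

View pics/s3y.png

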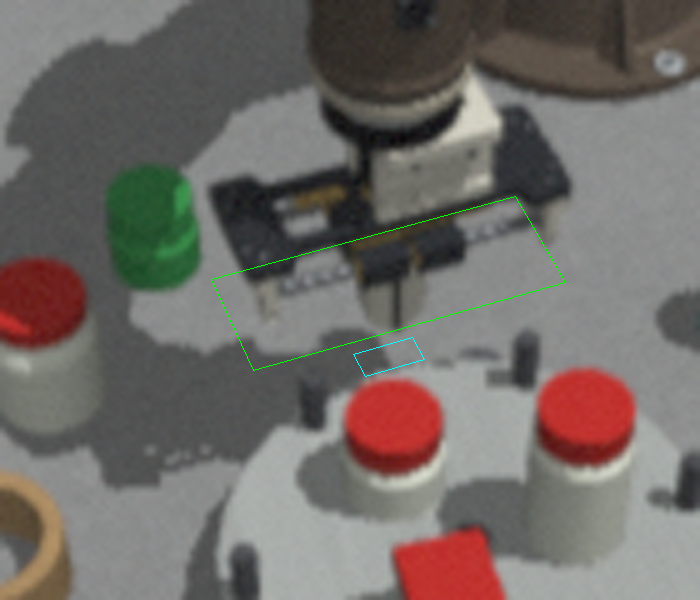

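```bash
python3 -c "
from h import *
M=Ro.from_rotvec([-3.571e-1,-3.1212,0]).as_matrix();p0=np.array([.1412,.6088,.2035])
for cam,f in(('top','t0'),('scene','s0')):
  im=cv2.resize(cv2.imread(f'pics/{f}.png'),None,fx=3,fy=3,interpolation=cv2.INTER_CUBIC)
  P=[]
  for z,c,hx,hy in((-.052,(0,255,0),.0375,.095),(.014,(255,255,0),.0095,.065)):
    q=np.array([proj(cam,p0+M@np.array([a*hx,b*hy,z]))*3 for a,b in((1,1),(1,-1),(-1,-1),(-1,1))]);P.append(q)
    cv2.polylines(im,[q.astype(int)],True,c,1)
  m=np.vstack(P).mean(0).astype(int);print(cam,m)
  x=np.clip(m[0]-300,0,1320);y=np.clip(m[1]-250,0,700)
  cv2.imwrite(f'pics/{f}g.png',im[y:y+500,x:x+600])"
```

```text
top [  58 1137]
scene [1668  353]
```

View pics/t0g.png

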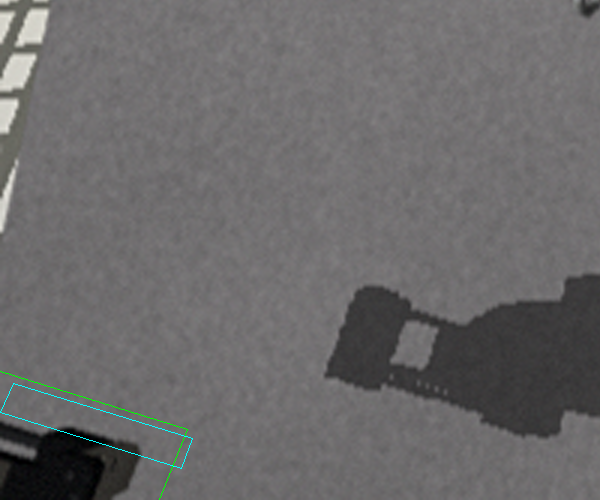

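View pics/s0g.png

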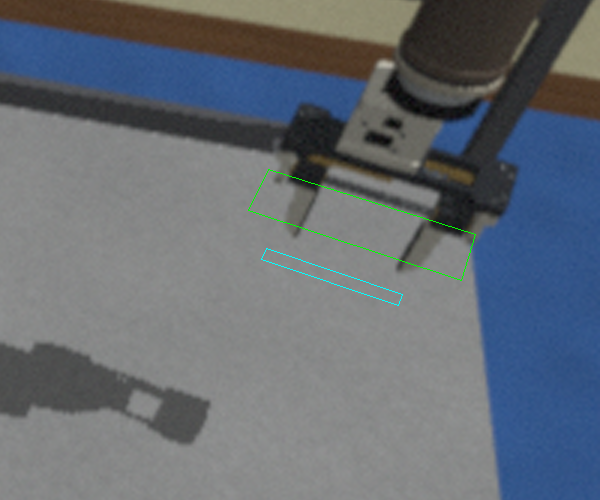

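```bash
python3 -c "
from h import *
for cam,f in(('top','t0'),('scene','s0')):
  im=cv2.imread(f'pics/{f}.png')
  for X,c in(([0,0,0],(0,255,0)),([.1,0,0],(0,0,255)),([0,.1,0],(255,0,0)),([0,0,.1],(0,255,255))):
    p=proj(cam,X);print(cam,X,p.round(1));cv2.circle(im,tuple(int(v) for v in p),2,c,-1)
  cv2.imwrite(f'pics/{f}b.png',im)"
```

```text
top [0, 0, 0] [331.8 432.6]
top [0.1, 0, 0] [333.3 387.4]
top [0, 0.1, 0] [289.9 430.7]
top [0, 0, 0.1] [332.9 449.4]
scene [0, 0, 0] [357.5 107.5]
scene [0.1, 0, 0] [350.4 124.4]
scene [0, 0.1, 0] [383.7 112.9]
scene [0, 0, 0.1] [359.5  85. ]
```

View pics/t0b.png

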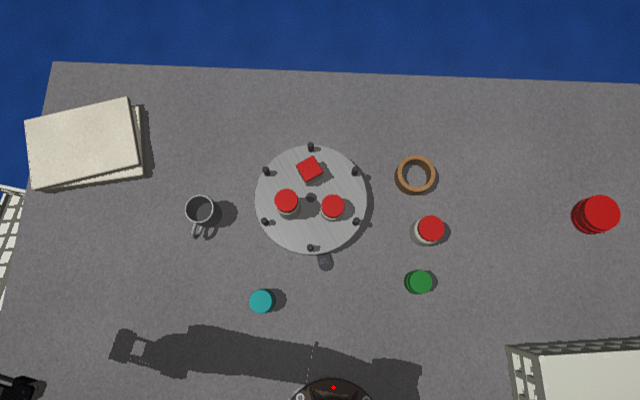

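View pics/s0b.png

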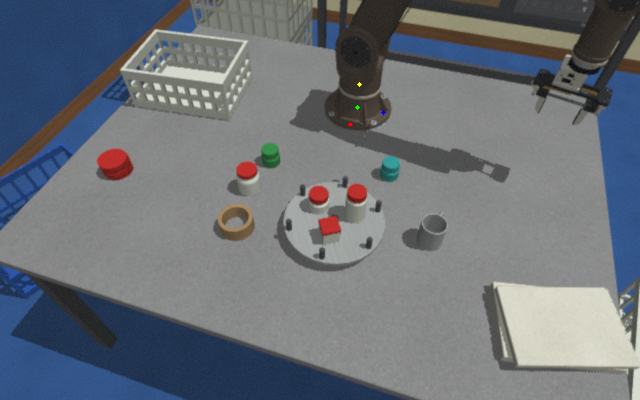

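```bash
python3 -c "
from h import *
for z in (.17,.18,.19,.2,.21,.22,.23): print(z,ray('scene',(538.3,113.3),z)[:2].round(3),ray('scene',(573.3,123.7),z)[:2].round(3),'mid',((ray('scene',(538.3,113.3),z)+ray('scene',(573.3,123.7),z))/2)[:2].round(3),'top',ray('top',(43,382),z)[:2].round(3))
im=cv2.imread('pics/t0.png');cv2.imwrite('pics/t0k.png',cv2.resize(im[340:400,0:80],None,fx=9,fy=9,interpolation=cv2.INTER_CUBIC))
"
```

```text
0.17 [0.062 0.581] [0.08  0.682] mid [0.071 0.632] top [0.125 0.598]
0.18 [0.076 0.578] [0.094 0.678] mid [0.085 0.628] top [0.127 0.591]
0.19 [0.09  0.574] [0.108 0.673] mid [0.099 0.623] top [0.13  0.585]
0.2 [0.104 0.57 ] [0.121 0.668] mid [0.113 0.619] top [0.132 0.578]
0.21 [0.118 0.567] [0.135 0.663] mid [0.127 0.615] top [0.135 0.572]
0.22 [0.132 0.563] [0.149 0.658] mid [0.141 0.611] top [0.137 0.565]
0.23 [0.146 0.559] [0.163 0.653] mid [0.155 0.606] top [0.139 0.559]
```

View pics/t0k.png

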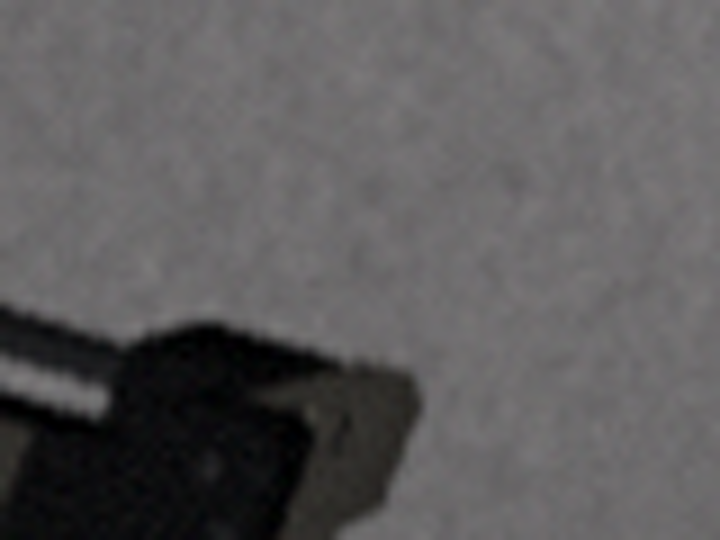

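```bash
python3 -c "
from h import *
for z in (.062,.08,.085,.09,.095,.1): print(z,ray('scene',(318.8,175.6),z)[:2].round(3))"
python3 -m creep '[{"translation":[0,0,0.003],"rot":[0,0,0],"jaw":0},{"translation":[0,0,0.003],"rot":[0,0,0],"jaw":0},{"translation":[0,0,0.002],"rot":[0,0,0],"jaw":0},{"translation":[0,0,0],"rot":[0,0,0],"jaw":0}]'
```

```text
0.062 [ 0.427 -0.012]
0.08 [ 0.443 -0.007]
0.085 [ 0.447 -0.006]
0.09 [ 0.451 -0.004]
0.095 [ 0.456 -0.003]
0.1 [ 0.46  -0.002]
clock: 6.25
position: [0.4515, -0.0076, 0.0694]
ee_rot: [-2.96, -1.053, -0.0]
force: [-0.7, -0.5, 0.9]
width: 0.002
```

The pictures put the fingertip about 28 mm higher than the nominal tool data. I'll feel downwards in small steps to find out which is right.

```bash
python3 -m creep '[{"translation":[0,0,0.002],"rot":[0,0,0],"jaw":0},{"translation":[0,0,0.002],"rot":[0,0,0],"jaw":0},{"translation":[0,0,0],"rot":[0,0,0],"jaw":0}]'; python3 -m creep '[{"translation":[0,0,0.002],"rot":[0,0,0],"jaw":0},{"translation":[0,0,0],"rot":[0,0,0],"jaw":0}]'; python3 -m creep '[{"translation":[0,0,0.002],"rot":[0,0,0],"jaw":0},{"translation":[0,0,0],"rot":[0,0,0],"jaw":0}]'
```

```text
clock: 6.5
position: [0.4514, -0.0075, 0.0653]
ee_rot: [-2.96, -1.053, 0.0]
force: [1.2, -0.8, 0.4]
width: 0.005
clock: 6.67
position: [0.4515, -0.0076, 0.0633]
ee_rot: [-2.96, -1.052, 0.0]
force: [-0.3, 0.2, 1.0]
width: 0.007
clock: 6.83
position: [0.4514, -0.0076, 0.0613]
ee_rot: [-2.96, -1.052, 0.0]
force: [-0.3, 0.4, 0.8]
width: 0.002
```

Nominal tip is now below the disc face with no contact, so the pictures are right. I go 11 mm lower and look.

```bash
python3 -m creep '[{"translation":[0,0,0.003],"rot":[0,0,0],"jaw":0},{"translation":[0,0,0.003],"rot":[0,0,0],"jaw":0},{"translation":[0,0,0.003],"rot":[0,0,0],"jaw":0},{"translation":[0,0,0.003],"rot":[0,0,0],"jaw":0},{"translation":[0,0,0],"rot":[0,0,0],"jaw":0}]'
python3 -c "
from h import *
st();im=snap('scene','s4')[:,:,::-1];i=cv2.resize(im[110:230,240:380],None,fx=5,fy=5,interpolation=cv2.INTER_CUBIC)
cv2.imwrite('pics/s4z.png',i)"
```

```text
clock: 7.25
position: [0.4511, -0.0076, 0.0489]
ee_rot: [-2.96, -1.052, 0.001]
force: [-0.3, 0.1, -0.2]
width: 0.006
t 7.25 pos [ 0.4511 -0.0076  0.0489] yaw_y -50.9 yaw_x 39.1 zax [-0.001 -0.    -1.   ] r 0.1357 ang 218.0 F [-0.3  0.1 -0.2] w 0.01 q [-0.61  0.43  0.67  2.2  -0.44  0.65 -0.51]
```

View pics/s4z.png

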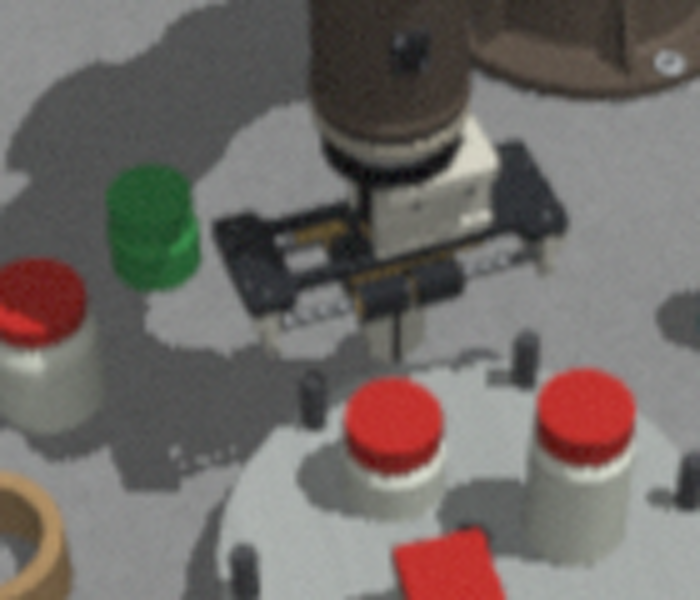

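The tip is at (395,362) in the crop, between the pegs at peg height. Now I start the arc push.

```bash
python3 -m creep '[{"translation":[0.0001,0.0047,0],"rot":[0,0,-2],"jaw":0},{"translation":[0.0001,0.0047,0],"rot":[0,0,-2],"jaw":0},{"translation":[0.0001,0.0047,0],"rot":[0,0,-2],"jaw":0},{"translation":[0.0001,0.0047,0],"rot":[0,0,-2],"jaw":0},{"translation":[0.0001,0.0047,0],"rot":[0,0,-2],"jaw":0},{"translation":[0.0001,0.0047,0],"rot":[0,0,-2],"jaw":0},{"translation":[0.0001,0.0047,0],"rot":[0,0,-2],"jaw":0},{"translation":[0.0001,0.0047,0],"rot":[0,0,-2],"jaw":0},{"translation":[0.0001,0.0047,0],"rot":[0,0,-2],"jaw":0},{"translation":[0.0001,0.0047,0],"rot":[0,0,-2],"jaw":0}]'
python3 -c "
from h import *
st();im=snap('scene','s5')[:,:,::-1];i=cv2.resize(im[110:270,240:400],None,fx=4,fy=4,interpolation=cv2.INTER_CUBIC)
cv2.imwrite('pics/s5z.png',i[:600])"
```

```text
clock: 8.13
position: [0.4866, -0.0382, 0.0494]
ee_rot: [-2.731, -1.552, 0.001]
force: [-1.9, 0.3, 0.4]
width: 0.005
t 8.13 pos [ 0.4866 -0.0382  0.0494] yaw_y -30.8 yaw_x 59.2 zax [-0.001  0.    -1.   ] r 0.1347 ang 238.0 F [-1.9  0.3  0.4] w 0.01 q [-0.45  0.46  0.56  2.1  -0.38  0.68 -0.17]
```

View pics/s5z.png

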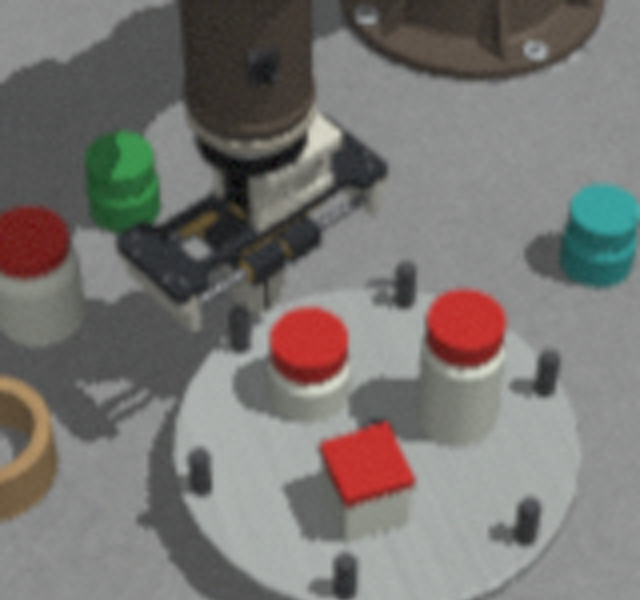

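The disc is following: the peg at crop (240,328) rides on the finger. Continue.

```bash
python3 -m creep '[{"translation":[0.0001,0.0047,0],"rot":[0,0,-2],"jaw":0},{"translation":[0.0001,0.0047,0],"rot":[0,0,-2],"jaw":0},{"translation":[0.0001,0.0047,0],"rot":[0,0,-2],"jaw":0},{"translation":[0.0001,0.0047,0],"rot":[0,0,-2],"jaw":0},{"translation":[0.0001,0.0047,0],"rot":[0,0,-2],"jaw":0},{"translation":[0.0001,0.0047,0],"rot":[0,0,-2],"jaw":0},{"translation":[0.0001,0.0047,0],"rot":[0,0,-2],"jaw":0},{"translation":[0.0001,0.0047,0],"rot":[0,0,-2],"jaw":0},{"translation":[0.0001,0.0047,0],"rot":[0,0,-2],"jaw":0},{"translation":[0.0001,0.0047,0],"rot":[0,0,-2],"jaw":0},{"translation":[0.0001,0.0047,0],"rot":[0,0,-2],"jaw":0},{"translation":[0.0001,0.0047,0],"rot":[0,0,-2],"jaw":0}]'
python3 -c "
from h import *
st();im=snap('scene','s6')[:,:,::-1];i=cv2.resize(im[110:270,240:400],None,fx=4,fy=4,interpolation=cv2.INTER_CUBIC)
cv2.imwrite('pics/s6z.png',i[:600])
for n,z in (('tall_jar',.05),('first_peg',.09)):
  for r in optics.pinpoint('scene',n)[:2]:
    d=ray('scene',r['location'],z)[:2]-C;print(n,round(r['score'],2),np.hypot(*d).round(3),np.degrees(np.arctan2(d[1],d[0]))%360)
"
```

```text
clock: 9.18
position: [0.5396, -0.0562, 0.0493]
ee_rot: [-2.349, -2.085, 0.001]
force: [-1.4, -0.7, -0.4]
width: 0.008
t 9.18 pos [ 0.5396 -0.0562  0.0493] yaw_y -6.8 yaw_x 83.2 zax [-0.001 -0.    -1.   ] r 0.1335 ang 262.1 F [-1.4 -0.7 -0.4] w 0.01 q [-0.3   0.51  0.43  1.97 -0.31  0.73  0.19]
tall_jar 0.62 0.057 149.237800875934
```

View pics/s6z.png

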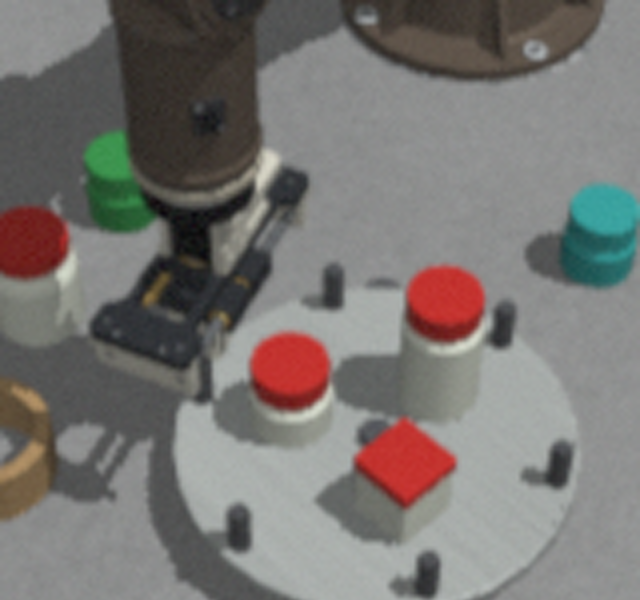

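The jar is at about 149° now, so about 46° remain.

```bash
python3 -m creep '[{"translation":[0,0.0047,0],"rot":[0,0,-2],"jaw":0},{"translation":[0,0.0047,0],"rot":[0,0,-2],"jaw":0},{"translation":[0,0.0047,0],"rot":[0,0,-2],"jaw":0},{"translation":[0,0.0047,0],"rot":[0,0,-2],"jaw":0},{"translation":[0,0.0047,0],"rot":[0,0,-2],"jaw":0},{"translation":[0,0.0047,0],"rot":[0,0,-2],"jaw":0},{"translation":[0,0.0047,0],"rot":[0,0,-2],"jaw":0},{"translation":[0,0.0047,0],"rot":[0,0,-2],"jaw":0},{"translation":[0,0.0047,0],"rot":[0,0,-2],"jaw":0},{"translation":[0,0.0047,0],"rot":[0,0,-2],"jaw":0},{"translation":[0,0.0047,0],"rot":[0,0,-2],"jaw":0},{"translation":[0,0.0047,0],"rot":[0,0,-2],"jaw":0}]'
python3 -c "
from h import *
st();im=snap('scene','s7')[:,:,::-1];i=cv2.resize(im[110:270,240:400],None,fx=4,fy=4,interpolation=cv2.INTER_CUBIC)
cv2.imwrite('pics/s7z.png',i[:600]);snap('top','t7')
for c in('scene','top'):
 for n,z in (('tall_jar',.05),('first_peg',.09)):
  for r in optics.pinpoint(c,n)[:2]:
    d=ray(c,r['location'],z)[:2]-C;print(c,n,round(r['score'],2),np.hypot(*d).round(3),np.degrees(np.arctan2(d[1],d[0]))%360)
"
```

```text
clock: 10.33
position: [0.5954, -0.0522, 0.0494]
ee_rot: [-1.866, -2.527, 0.001]
force: [-0.9, -1.5, -0.1]
width: 0.006
t 10.33 pos [ 0.5954 -0.0522  0.0494] yaw_y 17.1 yaw_x 107.1 zax [-0.001 -0.    -1.   ] r 0.1335 ang 286.3 F [-0.9 -1.5 -0.1] w 0.01 q [-0.22  0.57  0.31  1.82 -0.23  0.79  0.51]
scene tall_jar 0.69 0.057 167.99587364382833
scene first_peg 0.95 0.133 178.08162748921492
top tall_jar 0.87 0.073 175.75027310439106
top first_peg 0.93 0.124 176.14970383827685
top first_peg 0.5 0.016 193.81655248054332
```

View pics/s7z.png

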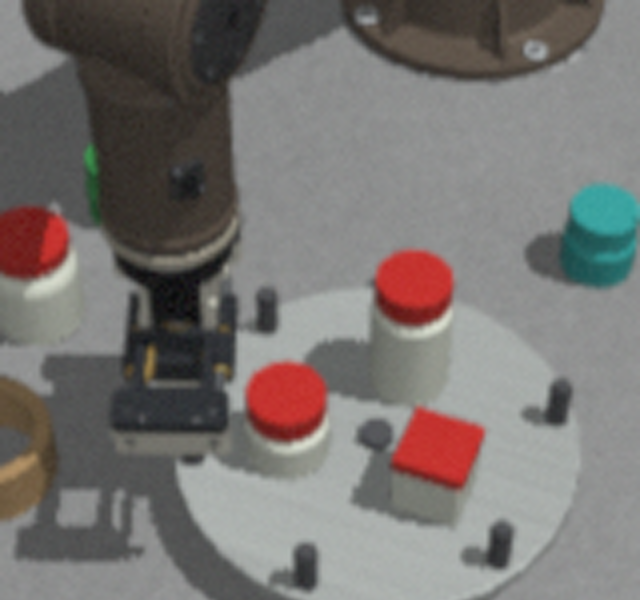

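View pics/t7.png

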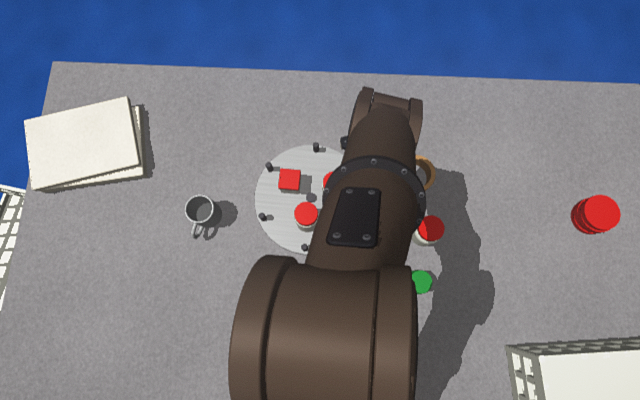

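```bash
python3 -m creep '[{"translation":[0,0.0047,0],"rot":[0,0,-2],"jaw":0},{"translation":[0,0.0047,0],"rot":[0,0,-2],"jaw":0},{"translation":[0,0.0047,0],"rot":[0,0,-2],"jaw":0},{"translation":[0,0.0047,0],"rot":[0,0,-2],"jaw":0},{"translation":[0,0.0035,0],"rot":[0,0,-1.5],"jaw":0},{"translation":[0,0.0024,0],"rot":[0,0,-1],"jaw":0},{"translation":[0,0.0012,0],"rot":[0,0,-0.5],"jaw":0},{"translation":[0,0,0],"rot":[0,0,0],"jaw":0},{"translation":[0,0,0],"rot":[0,0,0],"jaw":0}]'
python3 -c "
from h import *
st();im=snap('top','t8')[:,:,::-1];cv2.imwrite('pics/t8z.png',cv2.resize(im[130:280,240:390],None,fx=4,fy=4,interpolation=cv2.INTER_CUBIC))
snap('scene','s8')
for c in('scene','top'):
 for n,z in (('tall_jar',.05),('first_peg',.09)):
  for r in optics.pinpoint(c,n)[:1]:
    d=ray(c,r['location'],z)[:2]-C;print(c,n,round(r['score'],2),np.hypot(*d).round(3),np.degrees(np.arctan2(d[1],d[0]))%360)
"
```

```text
clock: 11.38
position: [0.62, -0.0422, 0.0495]
ee_rot: [1.615, 2.695, 0.0]
force: [-0.2, 0.6, 0.0]
width: 0.007
t 11.38 pos [ 0.62   -0.0422  0.0495] yaw_y 28.1 yaw_x 118.1 zax [ 0.  0. -1.] r 0.1335 ang 297.7 F [-0.2  0.6  0. ] w 0.01 q [-0.19  0.59  0.26  1.76 -0.2   0.81  0.65]
scene tall_jar 0.62 0.063 190.4934145051338
scene first_peg 0.91 0.133 190.19167185604084
top tall_jar 0.97 0.057 182.14815624166727
top first_peg 0.93 0.125 185.10351375300672
```

View pics/t8z.png

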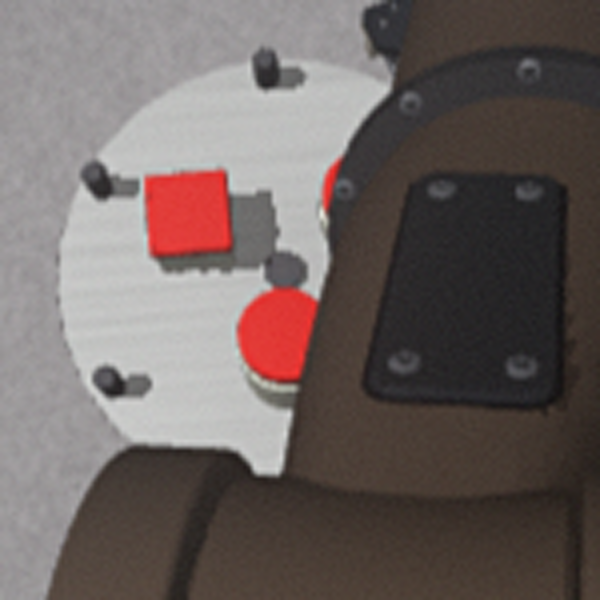

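```bash
python3 -c "
from h import *
for p in ((264,56),(92,173),(105,373)):
  q=ray('top',np.array(p)/4+[240-.4,130-.4],.09)[:2]-C;a=np.degrees(np.arctan2(q[1],q[0]))%360
  print(np.hypot(*q).round(4),a.round(1),(a%60).round(1))
for p in ((283,335),):
  q=ray('top',np.array(p)/4+[240,130],.158)[:2]-C;print(q,np.hypot(*q),np.degrees(np.arctan2(q[1],q[0]))%360)
im=cv2.imread('pics/s8.png');cv2.imwrite('pics/s8z.png',cv2.resize(im[130:280,260:410],None,fx=4,fy=4,interpolation=cv2.INTER_CUBIC))
"
```

```text
0.133 7.5 7.5
0.1305 67.1 7.1
0.1272 125.8 5.8
[-0.06016694 -0.00684115] 0.06055462040560575 186.486835819582
```

View pics/s8z.png

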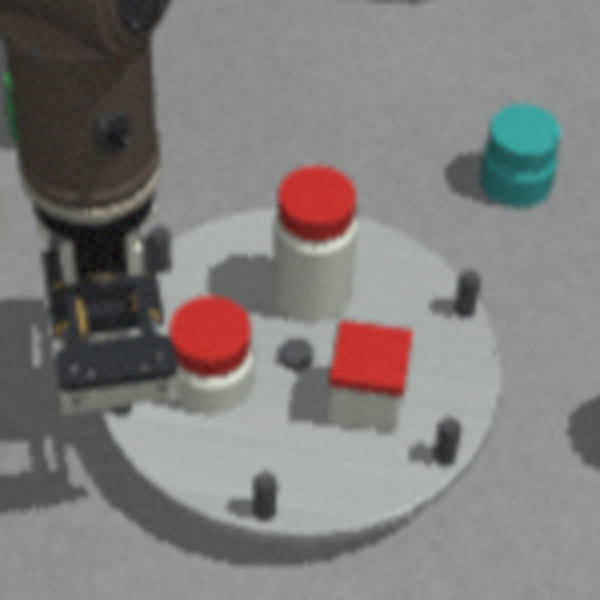

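Phase is about 187°, so 8° to go. A gentle final push.

```bash
python3 -m creep '[{"translation":[0,0.0024,0],"rot":[0,0,-1],"jaw":0},{"translation":[0,0.0024,0],"rot":[0,0,-1],"jaw":0},{"translation":[0,0.0024,0],"rot":[0,0,-1],"jaw":0},{"translation":[0,0.0024,0],"rot":[0,0,-1],"jaw":0},{"translation":[0,0.0024,0],"rot":[0,0,-1],"jaw":0},{"translation":[0,0.0018,0],"rot":[0,0,-0.75],"jaw":0},{"translation":[0,0.0018,0],"rot":[0,0,-0.75],"jaw":0},{"translation":[0,0.0012,0],"rot":[0,0,-0.5],"jaw":0},{"translation":[0,0.0012,0],"rot":[0,0,-0.5],"jaw":0},{"translation":[0,0,0],"rot":[0,0,0],"jaw":0},{"translation":[0,0,0],"rot":[0,0,0],"jaw":0},{"translation":[0,0,0],"rot":[0,0,0],"jaw":0}]'
python3 -c "
from h import *
st();im=snap('top','t9')[:,:,::-1];cv2.imwrite('pics/t9z.png',cv2.resize(im[130:280,240:390],None,fx=4,fy=4,interpolation=cv2.INTER_CUBIC))
"
```

```text
clock: 12.68
position: [0.6353, -0.0327, 0.0495]
ee_rot: [-1.435, -2.795, -0.001]
force: [-0.6, 0.5, 0.4]
width: 0.007
t 12.68 pos [ 0.6353 -0.0327  0.0495] yaw_y 35.6 yaw_x 125.6 zax [ 0.  0. -1.] r 0.1334 ang 305.4 F [-0.6  0.5  0.4] w 0.01 q [-0.18  0.61  0.22  1.72 -0.17  0.83  0.74]
```

View pics/t9z.png

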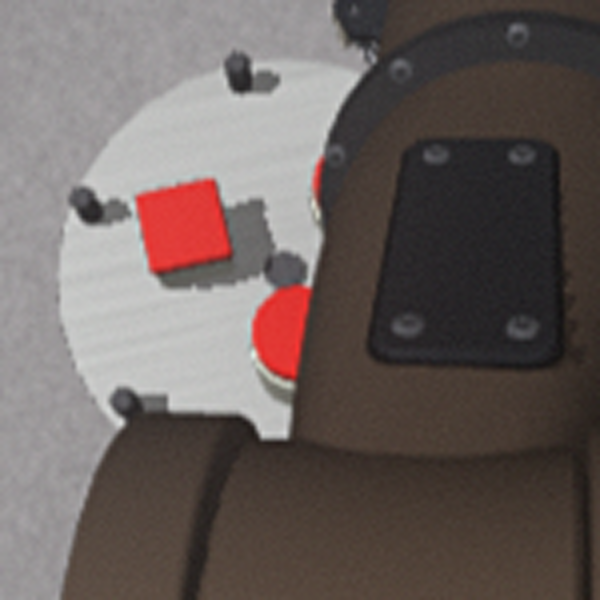

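Now back the finger off the peg, then lift straight up.

```bash
python3 -c "
from h import *
for p in ((237,60),(81,200),(123,398)):
  q=ray('top',np.array(p)/4+[240-.4,130-.4],.09)[:2]-C;a=np.degrees(np.arctan2(q[1],q[0]))%360
  print(np.hypot(*q).round(4),a.round(1),(a%60).round(1))"
python3 -m creep '[{"translation":[-0.001,-0.005,0],"rot":[0,0,0],"jaw":0},{"translation":[-0.001,-0.005,0],"rot":[0,0,0],"jaw":0},{"translation":[-0.001,-0.005,0],"rot":[0,0,0],"jaw":0},{"translation":[0,0,-0.01],"rot":[0,0,0],"jaw":0},{"translation":[0,0,-0.02],"rot":[0,0,0],"jaw":0},{"translation":[0,0,-0.02],"rot":[0,0,0],"jaw":0},{"translation":[0,0,-0.02],"rot":[0,0,0],"jaw":0},{"translation":[0,0,-0.02],"rot":[0,0,0],"jaw":0},{"translation":[0,0,-0.02],"rot":[0,0,0],"jaw":0},{"translation":[0,0,-0.02],"rot":[0,0,0],"jaw":0},{"translation":[0,0,-0.02],"rot":[0,0,0],"jaw":0},{"translation":[0,0,-0.01],"rot":[0,0,0],"jaw":0}]'
python3 -c "from h import *;st()"
```

```text
0.133 14.9 14.9
0.13 75.2 15.2
0.1276 134.3 14.3
clock: 13.73
position: [0.6258, -0.0444, 0.213]
ee_rot: [1.434, 2.791, 0.003]
force: [0.4, 0.3, 0.3]
width: 0.005
t 13.73 pos [ 0.6258 -0.0444  0.213 ] yaw_y 35.6 yaw_x 125.6 zax [ 0.004  0.    -1.   ] r 0.1382 ang 299.4 F [0.4 0.3 0.3] w 0.0 q [-0.19  0.43  0.26  1.57 -0.12  1.15  0.72]
```

```bash
python3 -m creep '[{"translation":[-0.022,-0.024,-0.005],"rot":[0,0,0],"jaw":0},{"translation":[-0.022,-0.024,-0.005],"rot":[0,0,0],"jaw":0},{"translation":[-0.022,-0.024,0],"rot":[0,0,0],"jaw":0},{"translation":[-0.022,-0.024,0],"rot":[0,0,0],"jaw":0},{"translation":[-0.022,-0.024,0],"rot":[0,0,0],"jaw":0},{"translation":[-0.022,-0.024,0],"rot":[0,0,0],"jaw":0},{"translation":[-0.022,-0.024,0],"rot":[0,0,0],"jaw":0},{"translation":[-0.022,-0.024,0],"rot":[0,0,0],"jaw":0},{"translation":[-0.022,-0.024,0],"rot":[0,0,0],"jaw":0},{"translation":[-0.022,-0.024,0],"rot":[0,0,0],"jaw":0},{"translation":[-0.022,-0.024,0],"rot":[0,0,0],"jaw":0},{"translation":[-0.022,-0.024,0],"rot":[0,0,0],"jaw":0}]'
python3 -c "
from h import *
st();im=snap('top','t10')[:,:,::-1];cv2.imwrite('pics/t10z.png',cv2.resize(im[130:280,240:390],None,fx=4,fy=4,interpolation=cv2.INTER_CUBIC));snap('scene','s10')
for c in('scene','top'):
 for n,z in (('tall_jar',.05),('first_peg',.09),('tongue_tip',.012)):
  for r in optics.pinpoint(c,n)[:1]:
    d=ray(c,r['location'],z)[:2]-C;print(c,n,round(r['score'],2),np.hypot(*d).round(3),np.degrees(np.arctan2(d[1],d[0]))%360)
 for n in('mug','tape_roll','side_jar'):
  for r in optics.pinpoint(c,n)[:1]: print(c,n,ray(c,r['location'],0)[:2].round(3))
"
```

```text
clock: 14.73
position: [0.5439, -0.4279, 0.2196]
ee_rot: [-1.435, -2.795, -0.0]
force: [0.9, -0.3, -0.2]
width: 0.008
t 14.73 pos [ 0.5439 -0.4279  0.2196] yaw_y 35.6 yaw_x 125.6 zax [-0.  0. -1.] r 0.5041 ang 268.4 F [ 0.9 -0.3 -0.2] w 0.01 q [ 0.38  0.55  0.34  1.38 -0.18  1.24  1.36]
scene tall_jar 0.57 0.059 201.74051716356712
scene first_peg 0.58 0.129 195.68307955785173
scene mug [0.507 0.342]
scene tape_roll [ 0.646 -0.195]
scene side_jar [ 0.483 -0.203]
top tall_jar 0.92 0.062 190.4333223603155
top first_peg 0.91 0.124 193.83791996918737
top tongue_tip 0.78 0.185 194.6118798090741
top mug [0.514 0.345]
top tape_roll [ 0.653 -0.19 ]
top side_jar [ 0.49  -0.227]
```

View pics/t10z.png

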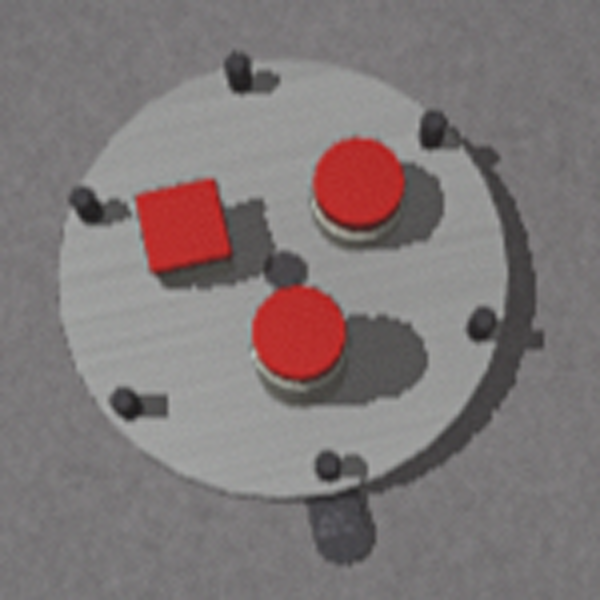

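View pics/s10.png

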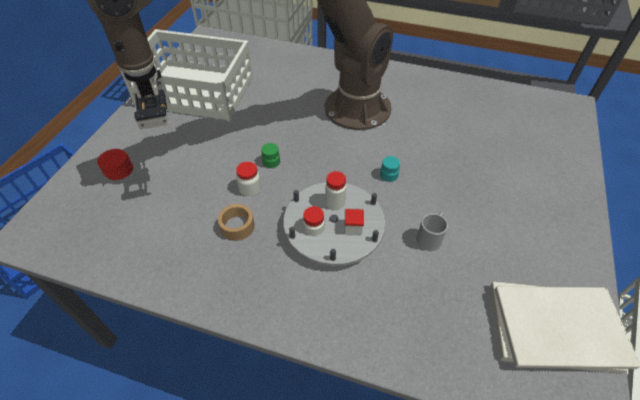

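```bash
python3 -c "
from h import *
q=ray('top',np.array([299,333])/4+[240-.4,130-.4],.158)[:2]-C;print(q,np.hypot(*q),np.degrees(np.arctan2(q[1],q[0]))%360)
# lid blobs by colour
for c,f0,f1,zs in (('top','t0','t10',.158),('scene','s0','s10',.158)):
  for f in(f0,f1):
    im=cv2.imread(f'pics/{f}.png').astype(int);m=((im[:,:,2]>100)&(im[:,:,2]>2.2*im[:,:,1])).astype(np.uint8)
    n,l,s,ce=cv2.connectedComponentsWithStats(m);print(f,[(ce[i].round(1).tolist(),int(s[i,4])) for i in range(1,n) if s[i,4]>60])
a=cv2.imread('pics/t0.png').astype(int);b=cv2.imread('pics/t10.png').astype(int)
for n,(x,y) in dict(mug=(200,212),tape=(416,175),side=(430,229)).items(): print(n,abs(a-b)[y-20:y+20,x-20:x+20].mean())
"
```

```text
[-0.05777054 -0.01485854] 0.059650743070457285 194.42380321712602
t0 [([309.1, 168.4], 397), ([285.7, 199.9], 412), ([332.4, 205.5], 404), ([601.0, 212.8], 1068), ([431.1, 227.9], 514)]
t10 [([329.4, 175.2], 385), ([285.4, 186.1], 409), ([314.3, 212.8], 425), ([431.0, 227.9], 513)]
s0 [([115.1, 163.4], 770), ([246.5, 169.9], 277), ([357.1, 192.4], 270), ([318.5, 194.3], 258), ([329.4, 225.1], 302)]
s10 [([111.3, 161.7], 532), ([246.5, 169.9], 276), ([335.9, 179.8], 256), ([313.3, 215.6], 294), ([354.1, 217.2], 273)]
mug 1.975625
tape 2.0183333333333335
side 1.9835416666666668
```

The jar sits at 194.4° and the tongue at about 195°. The table objects' pixels haven't changed, and the hand is clear. Handing in.

```bash
python3 -c "
from h import *
st();print(arm.sign_off())"
```

```text
t 15.43 pos [ 0.5449 -0.4261  0.2196] yaw_y 35.7 yaw_x 125.7 zax [ 0.  0. -1.] r 0.5023 ang 268.5 F [-0.2 -0.2  0.2] w 0.01 q [ 0.38  0.55  0.34  1.39 -0.18  1.24  1.36]
the job is handed in; nothing more can be done
None
```

I turned the carousel about 73° counter-clockwise by pushing one rim peg with the closed fingertips. Then I backed off, lifted clear and handed the job in at about 15.4 s; no verdict came back.

**Final position:** The tall jar's lid stands at 194.4° about the axis, 60 mm out, and the tongue points to about 194.8–195.3°. That is roughly 1 mm off the tongue's middle line. All three containers look upright and in place on the disc. The mug, tape roll and side jar look unchanged in the top picture, and the wrist force was near zero.

**Checks that disagreed:**
- **Fingertip height:** It was about 28 mm higher than the stated tool data in both pictures and when feeling down. I used the pictured height.
- **Jar angle from the networks:** They gave 190° (top) and 202° (scene) for the tall jar. I trusted the direct measurements of the pegs and the lid instead.
- **Far red object:** In the last pictures the top view no longer showed it, and less of its red showed in the scene view. I put that down to the arm and its shadow and did not check further.

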